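Book out a boxed part through the scanner arch

TASK

Book out the long blue carton that lies in the flat steel tray: lay it on the bench in front of the scanner arch and slide it, flat on the bench, all the way through under the arch, from the tray's side to the red tote's side; the gripper cannot follow it under, so push it in from one end and draw it out by the other. Then set it down gently (not dropped) in the red tote, lying flat with its label up. Do not shove the arch or disturb the other stock.

Things in the scene. Friction and masses are not known exactly. Their poses are not given: they have to be found in the camera images.
- carton: Long blue carton with yellow end bands and a paper label on top; 54 (x) x 200 (y) x 44 (z) mm, about 0.35 kg, rigid. Origin: centre of its underside; z up, y along its length. Starts in the tray. It can be gripped across its 54 mm width.
- tray: Flat steel pick tray fixed on the bench, 140 (x) x 250 (y) mm outside, walls 16 mm high and 4 mm thick, floor 4 mm thick. Origin: centre of its underside. It stands on the left or the right, with the tote on the other side.
- tote: Red open tote fixed on the bench, outside 140 (x) x 260 (y) mm, walls 5 mm thick, rim 56 mm above the bench, floor 5 mm thick; inside 130 x 250 mm. Origin: centre of its underside; y along its length.
- arch: Free-standing 2.5 kg scanner arch: two grey legs and a black head, 140 (x) wide, 50 (y) deep, 128 mm tall with its green lamp. Opening between the legs 72 mm wide (x), 62 mm high from the bench, right through along y. Origin: on the bench in the middle of the opening; x across it, y along the passage (about world y). Two flat yellow stripes on the bench mark the lane along y.
- filter_orange: orange oil filter standing upright, 84 mm diameter, 150 mm tall. Bystander, leave alone. Origin: centre of its underside.
- filter_white: white oil filter standing upright, 76 mm diameter, 110 mm tall. Bystander, leave alone. Origin: centre of its underside.
- shock: yellow shock absorber lying flat, 230 mm long along its x, 36 mm thick. Bystander, leave alone. Origin: on its underside, 20 mm from mid-length.
- bearing_box: small black and orange box, 70 x 70 mm, 45 mm tall. Bystander, leave alone. Origin: centre of its underside.
- bearing_box2: black and orange box, 70 x 70 mm, 60 mm tall. Bystander, leave alone. Origin: centre of its underside.
- cup: open steel cup, 70 mm diameter, 70 mm tall. Bystander, leave alone. Origin: centre of its underside.
Things that resemble listed ones, but are neither listed nor needed, are in the scene too. Of the things like the carton, leave any that is green; of the rest the larger one is meant.

How it is judged:
On the way, in this order (a step that is already met when the one before it is completed fails the run):
1. the carton lies flat with its leading end under the arch, come from the tray's side (z of carton in the frame of arch below 0.02 m and x of carton in the frame of arch between -0.03 and 0.03 m and ((world y of tote above 0 m and y of carton in the frame of arch between -0.125 and -0.04 m) or (world y of tote below 0 m and y of carton in the frame of arch between 0.04 and 0.125 m))), for 0.05 s.
2. the carton is halfway through, flat under the arch (z of carton in the frame of arch below 0.02 m and x of carton in the frame of arch between -0.03 and 0.03 m and ((world y of tote above 0 m and y of carton in the frame of arch between -0.03 and 0.04 m) or (world y of tote below 0 m and y of carton in the frame of arch between -0.04 and 0.03 m))), for 0.05 s.
3. the carton is nearly through, most of it out on the tote's side, still flat (z of carton in the frame of arch below 0.02 m and x of carton in the frame of arch between -0.03 and 0.03 m and ((world y of tote above 0 m and y of carton in the frame of arch between 0.05 and 0.12 m) or (world y of tote below 0 m and y of carton in the frame of arch between -0.12 and -0.05 m))), for 0.05 s.
At the end, for the whole second after the job is handed in: After passing under the arch from the tray's side to the tote's side, the carton rests flat on the tote's floor (origin within 45 mm across, 35 mm along and less than 15 mm above the tote's origin, tilt under 0.12 rad, label up), at rest; the arch stands upright within 25 mm of where it was (x of carton in the frame of tote between -0.045 and 0.045 m and y of carton in the frame of tote between -0.035 and 0.035 m and z of carton in the frame of tote below 0.015 m and angle between carton's own z axis and vertical below 0.12 rad and linear speed of carton below 0.02 m/s and distance of arch from where it was at the start of the episode below 0.025 m and angle between arch's own z axis and vertical below 0.05 rad); the robot touches nothing.
It fails at once if the scanner arch is shoved more than 25 mm or tipped (distance of arch from where it was at the start of the episode above 0.025 m or angle between arch's own z axis and vertical above 0.2 rad).
It fails at once if the carton is dropped: let go over the tote more than 30 mm above its floor (contact force between carton and the fingers below 0.01 N and horizontal distance between carton and tote below 0.08 m and z of carton in the frame of tote above 0.035 m).
It fails at once if other stock is moved more than 30 mm (distance of any of filter_orange, filter_white, shock, bearing_box, bearing_box2, cup from where it was at the start of the episode above 0.03 m).
It also fails if it takes over 64 s, if anything falls off the work surface, if the arm or the gripper's body presses on something with over 40 N, if the wrist force passes 120 N, or if a joint passes its speed limit or range.

ROBOT

A 6-joint arm with a two-finger parallel gripper is mounted at the origin on the work surface. World frame = base frame: x ahead of the robot, y to its left, z up, the work surface at z = 0. Lengths are in m, angles in rad, forces in N, time in s.
With the tool pointing down it reaches from about 0.3 to 0.825 m from the base axis. Payload 5.4 kg.
Tool frame: the origin (TCP) lies on the centre line of the jaws, within the pads' length; the fingertips stand 8 mm ahead of it and the grasp point (between the pads) lies 11 mm behind it (finger_overhang is the z of the fingertips in the tool frame, in m); z points along the fingers, y is the line along which they close (so a half turn about z gives the same grasp; the last joint's range is limited). The gripper opens to 92 mm and grips with 3 to 60 N. Pads are 20 mm wide; open, the fingers measure 128 mm over their backs; the gripper's body (75 mm by 189 mm) begins 69 mm behind the grasp point.
Start: joints at [-0.21, 0.158, 1.597, -0, 1.386, -0.21], TCP at [0.575, -0, 0.223] pointing down, gripper open.
Joint ranges: [-2.91, 2.91], [-0.94, 2.29], [0.18, 2.7], [-1.29, 4.43], [0.17, 2.64], [-3, 3]. Speed limits (rad/s): [2.57, 2.57, 3.14, 3.14, 3.14, 3.14].

INTERFACE

Orientations are given as a 3x3 rotation matrix whose columns are the frame's x, y, z axes.
In Python, from plant import observe, capture, camera_info, finish_job, search_frame, masks_of, finger_overhang gives the robot as it stands.
- The arm moves only by the shell command python3 -m creep 'ROWS' [FORCE]. ROWS is JSON, a list that holds one entry, the list of rows, each a list of 7 numbers: the closure, from -1 (fully open) to 1 (shut), then the shift along the tool's x, y, z in units of 12 cm (1.0 is 12 cm), then the turn, a rotation vector about the tool's x, y, z in units of 90 degrees (1.0 is 90 degrees). A call has 1 to 12 rows; each row is the pose to reach, as a shift and turn from the pose commanded when the call began, along the tool's axes at that moment; what a row does not reach only later rows make up. A row lasts 1/12 s, in which the tool goes at most 41.7 mm and 7.16 degrees, less where a joint would pass 70% of its speed; a pose out of reach is approached as far as the arm can. A call with a number of a shift or a turn outside -1 to 1 is refused whole. A call with a gripper value outside its range is refused whole. The fingers move at their own pace and stop on an object; FORCE is the grip in N (left out, the last holds). Time passes only in rows, so rows that repeat a pose let the fingers close. It gives the time, the measured TCP pose, the force, the opening and the grip force at its end, in the units of the state.
- observe(): the state, without advancing time (a new reading comes with each control period).
- capture(name): name is "scene" or "side" or "wrist"; returns the picture (400x640x3 uint8, red, green, blue); there is no depth.
- camera_info(name): a dict with "K" (3x3 intrinsics, pixels), "R" (3x3) and "t" (3): a world point X has camera coordinates R X + t; the wrist camera has in their place "mount" (4x4, takes a point from camera to tool coordinates, whose origin is the TCP and whose axes are the flange's). Camera axes: x right, y down, z forward; pixel columns grow to the right and rows downward; lengths in m; the calibration is good to about 2 mm. A picture is of the moment at which its call begins: read the wrist's pose just before it. camera_info takes no time and is no camera call.
- finish_job(): hands the job in; it is judged then, once.
Trained networks look in the newest picture that a camera, given by its name, has taken for a name from the list of things; names that differ only in an ending like _2 or _b are one class to them, and where a whole thing is asked for, a point or a joint stands for the part that bears it (a point fixed in the world has none). Each returns a list of dicts, best first, with "confidence" (0 to 1); they miss things now and then, are a little off and sometimes report something else, mostly with a low value. They report only what shows in the picture. A call takes as long as a camera call. They do not tell look-alikes from the thing itself.
- search_frame(label, camera): "box" ([left, top, right, bottom] in pixels, round what is visible of it).
- masks_of(label, camera): "region" (400x640 bool, what is visible of it) and "box" ([left, top, right, bottom] in pixels, round what is visible of it).
The state is a dict: "t": time; "qpos": joint angles; "joint_vel": joint speeds; "tau": joint torques, N m; "eef_pos": TCP position; "tool_rot": TCP orientation; "wrist_force": force on the tool from outside, world axes, zero at the start; "wrist_torque": the same for the moment, N m; "grip_width": finger opening in m; "gripper_force": force on a finger pad.
Only numpy, scipy, OpenCV 4.12 (cv2) and the standard library are available. Lean on these libraries where they do the work, as an engineer would, in place of code of your own. Each camera call takes 0.05 s, during which the arm holds its last target. There are 200 camera calls.

## Working session

There is one attempt and no reset: what is moved stays moved. The work goes in short steps, Python scripts to look and compute and a shell command to move; the robot and the scene stay as the last step left them, time stands still between calls to the robot, and variables do not carry over. Pictures are saved under pics/ and viewed, at most 13 in all, crops included, and the job is handed in when it is done.

```bash
mkdir -p pics; ls; python3 - <<'E'
from plant import *
import cv2,numpy as np
for n in ("scene","side"):
    im=capture(n); cv2.imwrite(f"pics/{n}0.png",im[:,:,::-1])
    c=camera_info(n); print(n,np.round(c["K"],1).tolist(),np.round(c["R"],3).tolist(),np.round(c["t"],3).tolist())
    for l in ("carton","tray","tote","arch"):
        for d in search_frame(l,n): print(n,l,np.round(d["box"]).tolist(),round(d["confidence"],2))
s=observe(); print(s["t"],s["eef_pos"],np.round(s["tool_rot"],3).tolist(),finger_overhang)
E
```

```text
pics
scene [[511.8, 0.0, 320.9], [0.0, 511.8, 195.6], [0.0, 0.0, 1.0]] [[0.68, 0.733, -0.009], [0.493, -0.467, -0.734], [-0.542, 0.495, -0.679]] [-0.365, -0.213, 2.069]
scene carton [191.0, 202.0, 252.0, 250.0] 0.62
scene carton [255.0, 288.0, 287.0, 339.0] 0.55
scene tray [181.0, 212.0, 269.0, 258.0] 0.76
scene tote [308.0, 128.0, 380.0, 186.0] 0.96
scene arch [307.0, 179.0, 373.0, 252.0] 0.64
side [[511.2, 0.0, 313.6], [0.0, 511.2, 190.9], [0.0, 0.0, 1.0]] [[0.9, -0.434, 0.025], [-0.223, -0.51, -0.83], [0.373, 0.742, -0.557]] [-0.469, 0.151, 1.376]
side carton [437.0, 236.0, 493.0, 272.0] 0.83
side carton [237.0, 272.0, 272.0, 332.0] 0.68
side carton [295.0, 238.0, 347.0, 302.0] 0.62
side carton [279.0, 237.0, 375.0, 320.0] 0.61
side tote [214.0, 133.0, 289.0, 191.0] 0.82
side tote [296.0, 237.0, 345.0, 300.0] 0.74
side arch [286.0, 152.0, 385.0, 236.0] 0.62
0.5 [ 5.74965488e-01 -3.00223600e-05  2.22557524e-01] [[0.0, 1.0, -0.0], [1.0, -0.0, 0.0], [0.0, -0.0, -1.0]] 0.008
```

View pics/scene0.png

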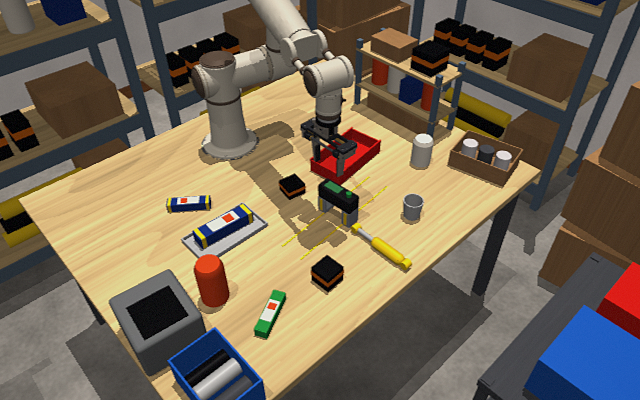

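View pics/side0.png

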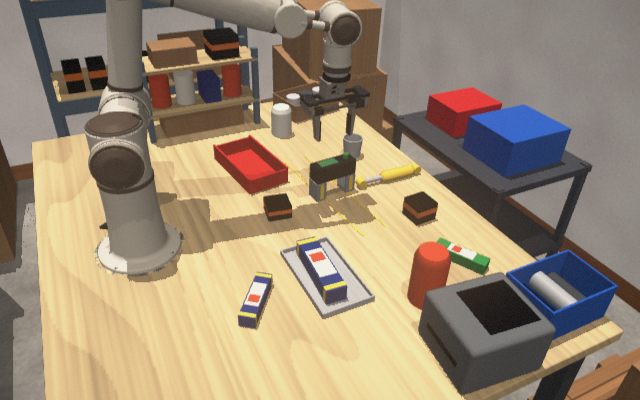

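The scene picture has the large blue carton in the tray at (223,227), a small blue look-alike outside it at (189,203) and a green one at (270,313). In the side picture these are at (321,270), (256,299) and (463,255). I choose the one in the tray. The tray is on the -y side, the arch is at scene (338,200), and the tote is on the +y side.

```bash
cat > h.py <<'E'
from plant import *
import cv2,numpy as np
from scipy.optimize import minimize
def proj(n,P,s=None):
    c=camera_info(n)
    if n=="wrist":
        M=np.array(c["mount"]);Pt=(P-np.array(s["eef_pos"]))@np.array(s["tool_rot"])
        Pc=(Pt-M[:3,3])@M[:3,:3]
    else: Pc=P@np.array(c["R"]).T+np.array(c["t"])
    u=Pc@np.array(c["K"]).T
    return u[:,:2]/u[:,2:]
def ground(n,uv,z,s=None):
    c=camera_info(n);d=np.linalg.inv(c["K"])@[uv[0],uv[1],1]
    if n=="wrist":
        M=np.array(c["mount"]);T=np.array(s["tool_rot"]);o=T@M[:3,3]+s["eef_pos"];d=T@M[:3,:3]@d
    else: R=np.array(c["R"]);o=-R.T@c["t"];d=R.T@d
    return o+d*(z-o[2])/d[2]
def corners(p,dim,z0=0):
    L,W,H=dim;c,s=np.cos(p[2]),np.sin(p[2])
    return np.array([[p[0]+c*a*L/2-s*b*W/2,p[1]+s*a*L/2+c*b*W/2,z0+h*H] for a in(-1,1) for b in(-1,1) for h in(0,1)])
def hull(m):
    m=m.astype(np.uint8);m=cv2.morphologyEx(m,cv2.MORPH_OPEN,np.ones((3,3)))
    cs,_=cv2.findContours(m,0,2);return cv2.convexHull(max(cs,key=cv2.contourArea))[:,0].astype(np.float32)
def fit(p0,dim,z0,obs):
    """obs: list of (camera,hull,state)"""
    def cost(p):
        t=0
        for n,h,s in obs:
            q=cv2.convexHull(proj(n,corners(p,dim,z0),s).astype(np.float32))
            i=cv2.intersectConvexConvex(q,h)[0];t+=1-i/(cv2.contourArea(q)+cv2.contourArea(h)-i)
        return t/len(obs)
    r=min((minimize(cost,[p0[0],p0[1],y],method="Nelder-Mead",options=dict(initial_simplex=[[p0[0],p0[1],y],[p0[0]+.02,p0[1],y],[p0[0],p0[1]+.02,y],[p0[0],p0[1],y+.2]],xatol=1e-5,fatol=1e-6,maxiter=500)) for y in p0[2]),key=lambda r:r.fun)
    return r.x,r.fun
E
python3 - <<'E'
from h import *
for n in("scene","side"): capture(n)
exp=dict(carton=((223,227),(321,270)),tote=((344,158),(251,163)),arch=((338,202),(335,190)),tray=((224,232),(326,275)))
dims=dict(carton=(.054,.2,.044,.004),tote=(.14,.26,.056,0),arch=(.14,.05,.122,0),tray=(.14,.25,.016,0))
for l in exp:
    obs=[];ind=[]
    for n,e in zip(("scene","side"),exp[l]):
        ms=masks_of(l,n)
        for m in ms:
            b=m["box"]
            if abs((b[0]+b[2])/2-e[0])<14 and abs((b[1]+b[3])/2-e[1])<14: obs.append((n,hull(m["region"]),None));print(n,l,np.round(b),m["confidence"]);break
    d=dims[l]
    for o in [[x] for x in obs]+([obs] if len(obs)>1 else []):
        g=ground(o[0][0],o[0][1].mean(0),d[2]/2)
        y0=(-.5,-.2,0,.2,.5)
        x,f=fit((g[0],g[1],y0),d[:3],d[3],o);print(l,[a[0] for a in o],np.round(x,4),round(f,3))
for l,z in dict(filter_orange=.075,filter_white=.055,shock=.018,bearing_box=.025,cup=.035).items():
    for n in("scene","side"):
        for d in search_frame(l,n):
            b=d["box"]
            if d["confidence"]>.4: print(l,n,np.round(b),np.round(ground(n,((b[0]+b[2])/2,(b[1]+b[3])/2),z)[:2],3))
E
```

```text
scene carton [192. 203. 257. 249.] 0.63
carton ['scene'] [ 0.3841 -0.2999 -0.0618] 0.054
scene tote [308. 127. 382. 187.] 0.66
side tote [215. 136. 288. 189.] 0.73
tote ['scene'] [0.3985 0.2581 0.1576] 0.043
tote ['side'] [0.4079 0.2607 0.1411] 0.031
tote ['scene', 'side'] [0.401  0.2553 0.1651] 0.077
scene arch [317. 178. 375. 228.] 0.78
side arch [282. 150. 389. 237.] 0.58
arch ['scene'] [0.5936 0.027  0.0554] 0.074
arch ['side'] [0.5953 0.0284 0.0837] 0.041
arch ['scene', 'side'] [0.594  0.0272 0.0644] 0.06
scene tray [181. 212. 268. 260.] 0.74
side tray [281. 237. 374. 318.] 0.71
tray ['scene'] [ 0.3973 -0.303   0.006 ] 0.255
tray ['side'] [ 0.405  -0.3038  0.0064] 0.013
tray ['scene', 'side'] [ 0.4047 -0.3038  0.0044] 0.142
filter_orange scene [196. 256. 231. 308.] [ 0.596 -0.473]
filter_orange scene [190. 203. 256. 248.] [ 0.429 -0.325]
filter_orange side [406. 242. 452. 309.] [ 0.592 -0.474]
filter_white scene [411. 135. 430. 168.] [0.604 0.451]
filter_white side [270. 107. 295. 137.] [0.606 0.445]
shock scene [350. 222. 415. 268.] [0.803 0.023]
shock side [355. 164. 421. 191.] [0.791 0.004]
bearing_box scene [276. 174. 307. 200.] [ 0.394 -0.011]
bearing_box scene [310. 254. 343. 293.] [ 0.767 -0.19 ]
bearing_box side [262. 190. 292. 222.] [ 0.397 -0.006]
bearing_box side [403. 191. 436. 224.] [ 0.781 -0.182]
cup scene [402. 191. 422. 220.] [0.758 0.217]
cup side [342. 134. 363. 159.] [0.773 0.207]
```

```bash
python3 -m creep '[[[-1,-1,-0.6,0,0,0,0],[-1,-1,-0.6,0,0,0,0],[-1,-1,-0.6,0,0,0,0],[-1,-1,-0.6,0,0,0,0]]]' 20; python3 -m creep '[[[-1,-1,-0.6,0,0,0,0],[-1,-1,-0.6,0,0,0,0],[-1,-1,-0.6,0,0,0,0],[-1,-1,-0.6,0,0,0,0]]]'
python3 -m creep '[[[-1,-0.3,-0.3,0,0,0,0],[-1,-0.3,-0.3,0,0,0,0],[-1,-0.3,-0.3,0,0,0,0],[-1,-0.3,-0.3,0,0,0,0]]]'
cat > look.py <<'E'
from h import *
import sys
# usage: look.py label L W H z0 picname : fit label in all cameras near expected x y
l=sys.argv[1];dim=[float(a) for a in sys.argv[2:5]];z0=float(sys.argv[5]);e=[float(a) for a in sys.argv[6:9]];cams=sys.argv[9].split(",");pic=sys.argv[10] if len(sys.argv)>10 else None
s=observe();obs=[]
print(np.round(s["eef_pos"],4),np.round(s["tool_rot"],3).tolist(),s["t"])
for n in cams:
    im=capture(n)
    if pic: cv2.imwrite(f"pics/{pic}_{n}.png",im[:,:,::-1])
    c=proj(n,np.array([[e[0],e[1],z0+dim[2]/2]]),s)[0]
    ms=[(np.hypot((m["box"][0]+m["box"][2])/2-c[0],(m["box"][1]+m["box"][3])/2-c[1]),m) for m in masks_of(l,n)]
    print(n,np.round(c),[(np.round(m["box"]).tolist(),round(m["confidence"],2)) for _,m in ms])
    if ms:
        d,m=min(ms,key=lambda a:a[0])
        if d<(90 if n=="wrist" else 25):
            o=(n,hull(m["region"]),s);obs.append(o)
            x,f=fit((e[0],e[1],(e[2]-.15,e[2],e[2]+.15)),dim,z0,[o]);print(l,n,np.round(x,4),round(f,3))
if len(obs)>1:
    x,f=fit((e[0],e[1],(e[2]-.15,e[2],e[2]+.15)),dim,z0,obs);print(l,"all",np.round(x,4),round(f,3))
E
python3 look.py carton .054 .2 .044 .004 .384 -.3 -.06 scene,side,wrist a
```

```text
t: 1.83
eef_pos: [0.5009, -0.1233, 0.2226]
tool_rot: [[0.003, 1.0, -0.001], [1.0, -0.003, -0.002], [-0.002, -0.001, -1.0]]
wrist_force: [-0.2, -0.6, 0.3]
grip_width: 0.0919
gripper_force: 0.0
t: 2.17
eef_pos: [0.4287, -0.2437, 0.2228]
tool_rot: [[0.003, 1.0, -0.001], [1.0, -0.003, -0.002], [-0.002, -0.001, -1.0]]
wrist_force: [-0.2, 0.7, -0.3]
grip_width: 0.0918
gripper_force: 0.0
t: 2.5
eef_pos: [0.3952, -0.2759, 0.2227]
tool_rot: [[0.001, 1.0, 0.001], [1.0, -0.001, 0.0], [0.0, 0.001, -1.0]]
wrist_force: [0.1, -0.1, 0.2]
grip_width: 0.0919
gripper_force: 0.0
[ 0.3952 -0.2759  0.2227] [[0.001, 1.0, 0.001], [1.0, -0.001, 0.0], [0.0, 0.001, -1.0]] 2.5
scene [223. 225.] [([258.0, 289.0, 288.0, 339.0], 0.8), ([166.0, 193.0, 212.0, 210.0], 0.73), ([191.0, 202.0, 252.0, 248.0], 0.58)]
carton scene [ 0.3846 -0.2999 -0.0572] 0.025
side [317. 269.] [([297.0, 235.0, 347.0, 300.0], 0.98), ([238.0, 273.0, 273.0, 328.0], 0.94), ([437.0, 236.0, 491.0, 275.0], 0.79)]
carton side [ 0.3933 -0.2988 -0.0638] 0.025
wrist [309. 195.] [([106.0, 149.0, 210.0, 274.0], 0.93), ([286.0, 98.0, 352.0, 288.0], 0.67)]
carton wrist [ 0.391  -0.3015 -0.0637] 0.02
carton all [ 0.3912 -0.3011 -0.065 ] 0.077
```

View pics/a_wrist.png

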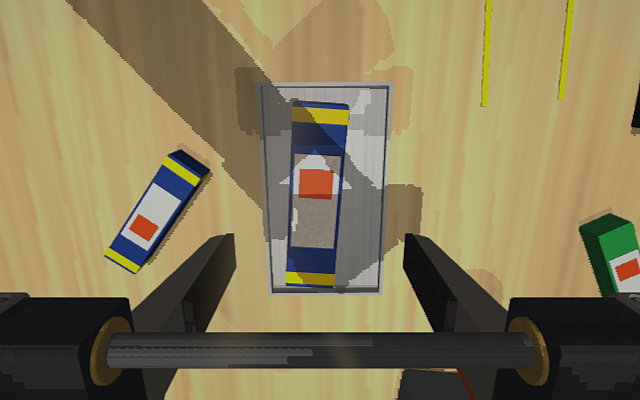

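The wrist picture shows the big blue carton with yellow bands in the tray at (318,195), label up. The small blue look-alike is at (157,210) and the green one at (612,260). The lane stripes are at upper right (487 and 567, row 50). The choice is confirmed, so I descend.

```bash
python3 -m creep '[[[-0.6,-0.21,-0.035,0.5,0,0,0.041],[-0.6,-0.21,-0.035,0.9,0,0,0.041],[-0.6,-0.21,-0.035,0.9,0,0,0.041],[-0.6,-0.21,-0.035,0.9,0,0,0.041],[-0.6,-0.21,-0.035,0.9,0,0,0.041]]]'
python3 -m creep '[[[-0.6,0,0,0.3,0,0,0],[-0.6,0,0,0.5,0,0,0],[-0.6,0,0,0.62,0,0,0],[-0.6,0,0,0.72,0,0,0],[-0.6,0,0,0.72,0,0,0],[-0.6,0,0,0.72,0,0,0]]]'
```

```text
t: 3.22
eef_pos: [0.3904, -0.3, 0.1137]
tool_rot: [[0.064, 0.998, -0.002], [0.998, -0.064, 0.003], [0.003, -0.002, -1.0]]
wrist_force: [-0.2, 0.2, 0.8]
grip_width: 0.0735
gripper_force: 0.0
t: 3.72
eef_pos: [0.3921, -0.3022, 0.0303]
tool_rot: [[0.064, 0.998, 0.002], [0.998, -0.064, -0.002], [-0.002, 0.002, -1.0]]
wrist_force: [-0.1, 0.1, 1.0]
grip_width: 0.0733
gripper_force: 0.0
```

```bash
python3 - <<'E'
from h import *
s=observe();im=capture("wrist");cv2.imwrite("pics/b.png",im[:,:,::-1])
E
python3 -m creep '[[[0.5,0,0,0,0,0,0],[0.5,0,0,0,0,0,0],[0.5,0,0,0,0,0,0],[0.5,0,0,0,0,0,0],[0.5,0,0,0,0,0,0],[0.5,0,0,0,0,0,0]]]' 25
```

```text
t: 4.27
eef_pos: [0.3911, -0.3018, 0.0292]
tool_rot: [[0.064, 0.998, 0.0], [0.998, -0.064, -0.001], [-0.001, 0.001, -1.0]]
wrist_force: [-0.9, 1.3, 6.6]
grip_width: 0.054
gripper_force: 25.0
```

```bash
python3 -m creep '[[[0.5,0,0,-0.25,0,0,0],[0.5,0,0,-0.5,0,0,0],[0.5,0,0,-0.75,0,0,0],[0.5,0,0,-0.75,0,0,0],[0.5,0,0,-0.75,0,0,0]]]'
python3 - <<'E'
from h import *
# stripes in earlier wrist picture
s=dict(eef_pos=np.array([.3952,-.2759,.2227]),tool_rot=np.array([[0.001,1.0,0.001],[1.0,-0.001,0.0],[0.0,0.001,-1.0]]))
im=cv2.imread("pics/a_wrist.png").astype(int)
y=(im[:,:,2]>170)&(im[:,:,1]>150)&(im[:,:,0]<90)
for a,b in((470,505),(545,590)):
    m=np.zeros_like(y);m[:110,a:b]=y[:110,a:b];v,u=np.nonzero(m);k=np.polyfit(v,u,1)
    P=[ground("wrist",(np.polyval(k,w),w),0,s) for w in(5,95)];print(np.round(P,4).tolist(),"yaw",-(P[0][0]-P[1][0])/(P[0][1]-P[1][1]))
# stripes in scene & side (arm away)
for n in("scene","side"):
    im=capture(n)[:,:,::-1].astype(int);cv2.imwrite(f"pics/c_{n}.png",im)
    y=(im[:,:,2]>150)&(im[:,:,1]>140)&(im[:,:,0]<70)
    v,u=np.nonzero(y);P=np.array([ground(n,(a,b),0) for a,b in zip(u,v)])
    q=P[(abs(P[:,0]-.6)<.1)&(abs(P[:,1]-.03)<.28)]
    for sg in(-1,1):
        r=q[(q[:,0]-.6+.065*(q[:,1]-.027))*sg>0.01]
        k=np.polyfit(r[:,1],r[:,0],1);k=np.polyfit(*r[abs(r[:,0]-np.polyval(k,r[:,1]))<.008][:,[1,0]].T,1);print(n,sg,len(r),"x at arch y",np.polyval(k,.027),"yaw",-k[0],r[:,1].min(),r[:,1].max())
E
python3 look.py arch .14 .05 .12 0 .594 .027 .06 scene,side
```

```text
t: 4.68
eef_pos: [0.3912, -0.3018, 0.1187]
tool_rot: [[0.064, 0.998, 0.002], [0.998, -0.064, -0.002], [-0.002, 0.002, -1.0]]
wrist_force: [-0.4, 0.2, -5.0]
grip_width: 0.0542
gripper_force: 25.0
[[0.5664, -0.1087, 0.0], [0.5742, -0.1954, 0.0]] yaw 0.09056201677163866
[[0.6488, -0.1088, 0.0], [0.6569, -0.1955, 0.0]] yaw 0.09395458025539616
scene -1 101 x at arch y 0.5480295519162678 yaw 0.09581343498947682 -0.20351865162482374 0.248494397092347
scene 1 168 x at arch y 0.6335876799395198 yaw 0.09122921463904166 -0.19476704078839902 0.25940481653598546
[ 0.3896 -0.2998  0.1158] [[0.064, 0.998, -0.003], [0.998, -0.064, 0.003], [0.003, -0.003, -1.0]] 4.7833
scene [338. 202.] [([316.0, 179.0, 361.0, 228.0], 0.65), ([307.0, 127.0, 379.0, 187.0], 0.19)]
arch scene [0.5956 0.0227 0.0489] 0.069
side [332. 176.] [([288.0, 151.0, 387.0, 237.0], 0.62)]
arch side [0.6867 0.0945 1.0482] 0.474
arch all [0.596  0.0225 0.0648] 0.419[ WARN:0@1.497] global loadsave.cpp:1063 imwrite_ Unsupported depth image for selected encoder is fallbacked to CV_8U.
Traceback (most recent call last):
TypeError: expected non-empty vector for x
```

```bash
python3 -m creep '[[[0.5,0.15,0.18,0,0,0,0],[0.5,0.35,0.43,0,0,0,0],[0.5,0.55,0.67,0,0,0,0],[0.5,0.71,0.87,0,0,0,0],[0.5,0.71,0.87,0,0,0,0]]]'; python3 -m creep '[[[0.5,0.15,0.18,0,0,0,-0.05],[0.5,0.35,0.43,0,0,0,-0.1],[0.5,0.55,0.67,0,0,0,-0.1],[0.5,0.71,0.87,0,0,0,-0.1],[0.5,0.71,0.87,0,0,0,-0.1],[0.5,0.71,0.87,0,0,0,-0.1]]]'
python3 look.py carton .054 .2 .044 .09 .609 -.145 .09 scene,side,wrist d
```

```text
t: 5.4
eef_pos: [0.5038, -0.2193, 0.1174]
tool_rot: [[0.06, 0.998, 0.002], [0.998, -0.06, 0.002], [0.002, 0.002, -1.0]]
wrist_force: [0.1, -0.1, -4.2]
grip_width: 0.0539
gripper_force: 25.0
t: 5.9
eef_pos: [0.6103, -0.1434, 0.1167]
tool_rot: [[-0.095, 0.995, -0.002], [0.995, 0.095, 0.001], [0.001, -0.002, -1.0]]
wrist_force: [0.0, -0.2, -5.4]
grip_width: 0.054
gripper_force: 25.0
[ 0.6103 -0.1434  0.1167] [[-0.095, 0.995, -0.002], [0.995, 0.095, 0.001], [0.001, -0.002, -1.0]] 5.9
scene [302. 219.] [([169.0, 190.0, 208.0, 211.0], 0.92), ([268.0, 206.0, 330.0, 244.0], 0.61), ([258.0, 289.0, 286.0, 340.0], 0.56)]
carton scene [ 0.5994 -0.143   0.1662] 0.429
side [365. 189.] [([236.0, 270.0, 271.0, 328.0], 0.87), ([336.0, 169.0, 398.0, 215.0], 0.74), ([437.0, 236.0, 495.0, 274.0], 0.6)]
carton side [ 0.6214 -0.1406 -0.0462] 0.368
wrist [316. 256.] [([248.0, 40.0, 390.0, 399.0], 0.85), ([398.0, 385.0, 414.0, 398.0], 0.63)]
carton wrist [ 0.6104 -0.1422  0.0984] 0.233
carton all [ 0.6104 -0.1423  0.0902] 0.379
```

```bash
python3 - <<'E'
import cv2,numpy as np
a=cv2.imread("pics/d_wrist.png");b=cv2.imread("pics/d_side.png")[100:300,200:500]
b=cv2.resize(b,(600,400))
cv2.imwrite("pics/e.png",cv2.resize(np.hstack([a,b]),(800,258)))
E
```

```text
(no output)
```

View pics/e.png

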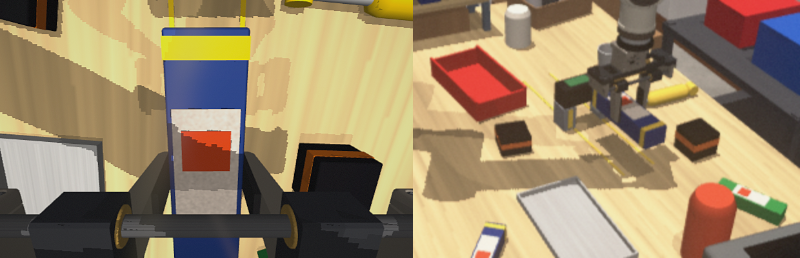

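The crop shows the carton held level over the lane between the stripes, with the arch ahead and the tray empty. I lower it to the bench.

```bash
python3 -m creep '[[[0.5,0,0,0.2,0,0,0],[0.5,0,0,0.4,0,0,0],[0.5,0,0,0.55,0,0,0],[0.5,0,0,0.65,0,0,0],[0.5,0,0,0.7,0,0,0],[0.5,0,0,0.73,0,0,0],[0.5,0,0,0.76,0,0,0],[0.5,0,0,0.76,0,0,0],[0.5,0,0,0.76,0,0,0]]]'
```

```text
t: 6.95
eef_pos: [0.6108, -0.1449, 0.028]
tool_rot: [[-0.093, 0.996, 0.001], [0.996, 0.093, -0.001], [-0.001, 0.001, -1.0]]
wrist_force: [-0.5, -0.4, -4.5]
grip_width: 0.054
gripper_force: 25.0
```

```bash
python3 -m creep '[[[0.5,0,0,0.015,0,0,0],[0.5,0,0,0.025,0,0,0],[0.5,0,0,0.025,0,0,0]]]'
python3 -m creep '[[[-0.6,0,0,0,0,0,0],[-0.6,0,0,0,0,0,0],[-0.6,0,0,0,0,0,0],[-0.6,0,0,0,0,0,0]]]'
python3 look.py carton .054 .2 .044 0 .61 -.145 .09 scene,side,wrist f
```

```text
t: 7.2
eef_pos: [0.6109, -0.1449, 0.0253]
tool_rot: [[-0.093, 0.996, 0.002], [0.996, 0.093, -0.001], [-0.001, 0.001, -1.0]]
wrist_force: [-0.7, 0.6, 0.5]
grip_width: 0.0535
gripper_force: 25.0
t: 7.53
eef_pos: [0.6104, -0.1448, 0.0243]
tool_rot: [[-0.092, 0.996, 0.001], [0.996, 0.092, -0.0], [-0.0, 0.001, -1.0]]
wrist_force: [-0.0, 0.6, 0.5]
grip_width: 0.0733
gripper_force: 0.0
[ 0.6104 -0.1448  0.0243] [[-0.092, 0.996, 0.001], [0.996, 0.092, -0.0], [-0.0, 0.001, -1.0]] 7.5333
scene [303. 239.] [([166.0, 193.0, 209.0, 211.0], 0.84), ([272.0, 225.0, 308.0, 264.0], 0.79), ([256.0, 291.0, 286.0, 339.0], 0.63), ([311.0, 256.0, 344.0, 289.0], 0.5)]
carton scene [ 0.5974 -0.1425  0.231 ] 0.445
side [363. 215.] [([237.0, 274.0, 270.0, 329.0], 0.96), ([437.0, 238.0, 493.0, 276.0], 0.95), ([336.0, 199.0, 394.0, 239.0], 0.73)]
carton side [ 0.622  -0.1433 -0.021 ] 0.317
wrist [318. 255.] [([250.0, 44.0, 395.0, 400.0], 0.67)]
carton wrist [ 0.6113 -0.1444  0.0925] 0.239
carton all [ 0.6114 -0.1444  0.0927] 0.372
```

```bash
python3 -m creep '[[[-0.6,-0.25,0,0,0,0,0],[-0.6,-0.5,0,0,0,0,0],[-0.6,-0.69,0,0,0,0,0],[-0.6,-0.69,0,0,0,0,0],[-0.6,-0.69,0,0,0,0,0]]]'
python3 -m creep '[[[0.5,0,0,0,0,0,0],[0.5,0,0,0,0,0,0],[0.5,0,0,0,0,0,0],[0.5,0,0,0,0,0,0]]]' 20
python3 -m creep '[[[0.5,0.1,0,0,0,0,0],[0.5,0.2,0,0,0,0,0],[0.5,0.3,0,0,0,0,0],[0.5,0.35,0,0,0,0,0],[0.5,0.35,0,0,0,0,0]]]'
python3 - <<'E'
from h import *
s=observe()
A=capture("scene")[130:290,240:440];B=capture("side")[120:280,250:450];W=capture("wrist")
for l in("arch",):print([(np.round(d["box"]),d["confidence"]) for d in search_frame(l,"wrist")])
W=cv2.resize(W,(512,320));A=cv2.resize(A,(280,224));
o=np.hstack([cv2.resize(capture("wrist"),(800,500)) if 0 else W,cv2.resize(np.vstack([A,cv2.resize(B,(280,224))]),(286,320))])
cv2.imwrite("pics/g.png",o[:,:,::-1]);cv2.imwrite("pics/g_w.png",capture("wrist")[:,:,::-1])
E
```

```text
t: 8.25
eef_pos: [0.6178, -0.228, 0.024]
tool_rot: [[-0.091, 0.996, 0.0], [0.996, 0.091, 0.0], [0.0, 0.0, -1.0]]
wrist_force: [0.3, 0.4, 0.2]
grip_width: 0.0737
gripper_force: 0.0
t: 8.58
eef_pos: [0.6178, -0.2258, 0.0238]
tool_rot: [[-0.093, 0.996, -0.0], [0.996, 0.093, 0.001], [0.001, -0.0, -1.0]]
wrist_force: [0.9, 1.5, -0.1]
grip_width: 0.0538
gripper_force: 20.0
t: 9.0
eef_pos: [0.6135, -0.1824, 0.0239]
tool_rot: [[-0.094, 0.996, -0.001], [0.996, 0.094, 0.002], [0.002, -0.001, -1.0]]
wrist_force: [-0.6, 4.4, 0.2]
grip_width: 0.0538
gripper_force: 20.0
[(array([229.,   1., 411., 237.]), 0.81)]
```

View pics/g.png

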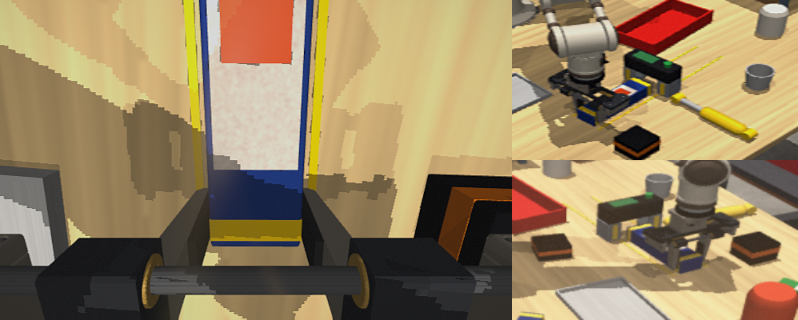

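The picture shows the carton on the bench, its leading end at the arch mouth. The stripes run parallel on both sides (columns about 190 and 322 in the wrist part). I'll check its centring numerically, then push.

```bash
python3 - <<'E'
from h import *
s=observe();im=cv2.imread("pics/g_w.png").astype(int)
y=(im[:,:,2]>150)&(im[:,:,1]>130)&(im[:,:,0]<90)
T=np.array(s["tool_rot"]);
for r in range(10,200,40):
    u=np.nonzero(y[r,200:440])[0]+200
    if len(u)<4: continue
    P=[ground("wrist",(a,r),0,s) for a in(u.min(),u.max()+1)]
    t=[(p-s["eef_pos"])@T for p in P];print(r,u.min(),u.max(),"tool x,y mm",np.round(np.array(t)[:,:2]*1e3,1).tolist(),"mid y",round((t[0][1]+t[1][1])*500,1))
E
```

```text
10 229 410 tool x,y mm [[120.8, -43.9], [120.8, 44.9]] mid y 0.5
50 232 407 tool x,y mm [[102.8, -43.7], [102.8, 44.8]] mid y 0.5
90 235 404 tool x,y mm [[83.6, -43.6], [83.6, 44.7]] mid y 0.5
130 238 401 tool x,y mm [[63.1, -43.4], [63.1, 44.5]] mid y 0.6
170 389 399 tool x,y mm [[41.2, 38.8], [41.2, 44.9]] mid y 41.9
```

```bash
python3 -m creep '[[[0.5,0.1,0,0,0,0,0],[0.5,0.2,0,0,0,0,0],[0.5,0.3,0,0,0,0,0],[0.5,0.4,0,0,0,0,0],[0.5,0.5,0,0,0,0,0],[0.5,0.6,0,0,0,0,0],[0.5,0.7,0,0,0,0,0],[0.5,0.8,0,0,0,0,0],[0.5,0.9,0,0,0,0,0],[0.5,0.98,0,0,0,0,0],[0.5,0.98,0,0,0,0,0],[0.5,0.98,0,0,0,0,0]]]'
python3 - <<'E'
from h import *
A=capture("scene")[130:290,240:440];B=capture("side")[120:280,250:450]
cv2.imwrite("pics/i.png",cv2.resize(np.hstack([A,B]),(800,320))[:,:,::-1])
E
```

```text
t: 10.25
eef_pos: [0.6028, -0.0669, 0.0238]
tool_rot: [[-0.094, 0.996, -0.001], [0.996, 0.094, 0.001], [0.001, -0.0, -1.0]]
wrist_force: [0.2, 2.1, -1.7]
grip_width: 0.0536
gripper_force: 20.0
```

View pics/i.png

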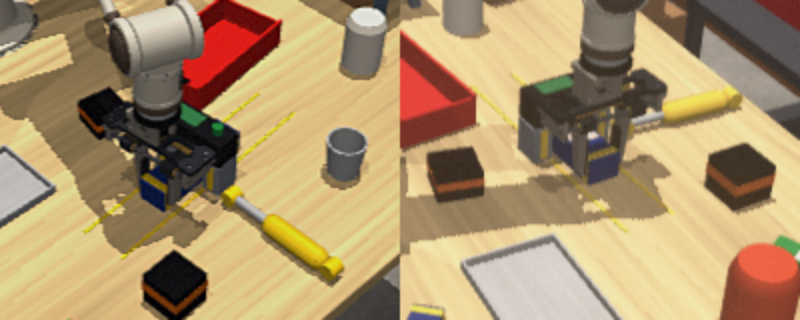

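```bash
python3 -m creep '[[[0.5,0.05,0,0,0,0,0],[0.5,0.1,0,0,0,0,0],[0.5,0.1,0,0,0,0,0],[0.5,0.1,0,0,0,0,0],[-0.6,0.1,0,0,0,0,0],[-0.6,0.1,0,0,0,0,0],[-0.6,0.1,0,0,0,0,0],[-0.6,0.1,0,0,0,0,0]]]'
python3 -m creep '[[[-0.6,0,0,-0.3,0,0,0],[-0.6,0,0,-0.6,0,0,0],[-0.6,0,0,-0.9,0,0,0],[-0.6,0,0,-1,0,0,0],[-0.6,0,0,-1,0,0,0]]]'
python3 -m creep '[[[-0.6,0,0,-0.3,0,0,0],[-0.6,0,0,-0.45,0,0,0],[-0.6,0.3,0,-0.45,0,0,0],[-0.6,0.6,0,-0.45,0,0,0],[-0.6,0.9,0,-0.45,0,0,0],[-0.6,1,0,-0.45,0,0,0],[-0.6,1,0,-0.45,0,0,0]]]'
python3 -m creep '[[[-0.6,0.2,0,0,0,0,0],[-0.6,0.38,0,0,0,0,0],[-0.6,0.38,0,0,0,0,0],[-0.6,0.38,0,0,0,0,0]]]'
python3 - <<'E'
from h import *
s=observe();print(s["eef_pos"])
for n in("wrist","side","scene"):
    cv2.imwrite(f"pics/j_{n}.png",capture(n)[:,:,::-1])
    for l in("carton","arch"): print(n,l,[(np.round(d["box"]).tolist(),round(d["confidence"],2)) for d in search_frame(l,n)])
a=cv2.imread("pics/j_wrist.png");b=cv2.imread("pics/j_side.png")[120:280,250:450]
cv2.imwrite("pics/j.png",np.hstack([cv2.resize(a,(480,300)),cv2.resize(b,(320,300))]))
E
```

```text
t: 11.02
eef_pos: [0.6022, -0.0565, 0.0244]
tool_rot: [[-0.092, 0.996, 0.001], [0.996, 0.092, -0.0], [-0.0, 0.001, -1.0]]
wrist_force: [0.2, -0.1, 0.2]
grip_width: 0.0728
gripper_force: 0.0
t: 11.43
eef_pos: [0.6049, -0.0571, 0.1488]
tool_rot: [[-0.092, 0.996, 0.009], [0.996, 0.092, -0.003], [-0.003, 0.008, -1.0]]
wrist_force: [-0.5, 0.7, -0.2]
grip_width: 0.0737
gripper_force: 0.0
t: 12.02
eef_pos: [0.5893, 0.0659, 0.1956]
tool_rot: [[-0.096, 0.995, -0.004], [0.995, 0.096, 0.001], [0.001, -0.004, -1.0]]
wrist_force: [0.1, -1.0, 0.5]
grip_width: 0.0736
gripper_force: 0.0
t: 12.35
eef_pos: [0.5863, 0.1077, 0.1967]
tool_rot: [[-0.093, 0.996, -0.002], [0.996, 0.093, -0.001], [-0.001, -0.002, -1.0]]
wrist_force: [-0.0, -1.8, 0.0]
grip_width: 0.0734
gripper_force: 0.0
[0.58632476 0.10772594 0.19673022]
wrist carton [([293.0, 156.0, 350.0, 332.0], 0.82)]
wrist arch [([238.0, 18.0, 402.0, 400.0], 0.85)]
side carton [([435.0, 236.0, 492.0, 275.0], 0.86), ([239.0, 272.0, 271.0, 331.0], 0.71), ([326.0, 180.0, 357.0, 205.0], 0.68)]
side arch [([287.0, 151.0, 386.0, 238.0], 0.98)]
scene carton [([256.0, 291.0, 285.0, 341.0], 0.79), ([167.0, 193.0, 211.0, 211.0], 0.68)]
scene arch [([279.0, 177.0, 386.0, 255.0], 0.86)]
```

View pics/j.png

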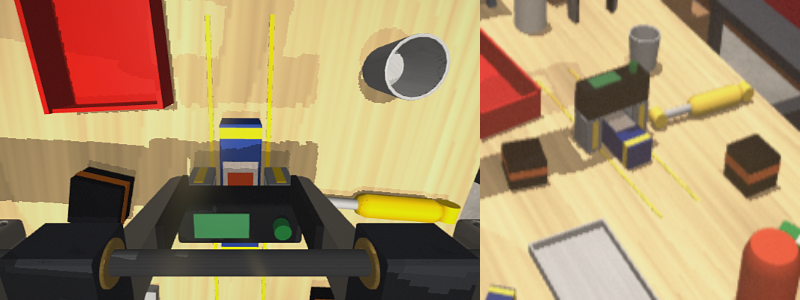

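The wrist part shows the carton's leading end standing out past the arch at (240,125). The arch is upright and the far side is clear, with the cup at (410,65) and the tote at the left. I'll check the distances.

```bash
python3 - <<'E'
from h import *
s=observe();im=cv2.imread("pics/j_wrist.png").astype(int)
hsv=cv2.cvtColor(im.astype(np.uint8),cv2.COLOR_BGR2HSV)
col=hsv[140:260,320];print([(140+i*4,c.tolist()) for i,c in enumerate(col[::4])][:14])
T=np.array(s["tool_rot"])
for uv,z in(((320,158),0),((320,168),.044),((272,222),.062),((240,235),.062),((388,222),.115),((250,240),.115),((391,236),.062)):
    p=ground("wrist",uv,z,s);d=p-np.array([.594,.025,0]);print(uv,z,np.round(p,3),"arch-local y",round(d@np.array([-.092,.996,0]),4),"x",round(d@np.array([.996,.092,0]),4))
E
```

```text
[(140, [22, 100, 231]), (144, [22, 99, 231]), (148, [23, 98, 235]), (152, [19, 108, 214]), (156, [19, 115, 233]), (160, [114, 124, 68]), (164, [115, 103, 57]), (168, [113, 164, 171]), (172, [30, 222, 236]), (176, [30, 215, 232]), (180, [30, 220, 233]), (184, [31, 179, 229]), (188, [113, 163, 167]), (192, [113, 164, 166])]
(320, 158) 0 [0.586 0.125 0.   ] arch-local y 0.1 x 0.0013
(320, 168) 0.044 [0.586 0.123 0.044] arch-local y 0.0984 x 0.0013
(272, 222) 0.062 [0.546 0.072 0.062] arch-local y 0.051 x -0.0435
(240, 235) 0.062 [0.517 0.056 0.062] arch-local y 0.038 x -0.0741
(388, 222) 0.115 [0.64  0.101 0.115] arch-local y 0.0713 x 0.0532
(250, 240) 0.115 [0.536 0.076 0.115] arch-local y 0.0564 x -0.0533
(391, 236) 0.062 [0.658 0.068 0.062] arch-local y 0.0369 x 0.0682
```

```bash
python3 -m creep '[[[-0.6,-0.02,0,0.3,0,0,0],[-0.6,-0.02,0,0.6,0,0,0],[-0.6,-0.02,0,0.8,0,0,0],[-0.6,-0.02,0,0.8,0,0,0]]]'
python3 -m creep '[[[-0.6,0,0,0.2,0,0,0],[-0.6,0,0,0.4,0,0,0],[-0.6,0,0,0.55,0,0,0],[-0.6,0,0,0.63,0,0,0],[-0.6,0,0,0.63,0,0,0],[-0.6,0,0,0.63,0,0,0]]]'
python3 -m creep '[[[0.5,0,0,0,0,0,0],[0.5,0,0,0,0,0,0],[0.5,0,0,0,0,0,0],[0.5,0,0,0,0,0,0],[0.5,0,0,0,0,0,0]]]' 20
```

```text
t: 13.13
eef_pos: [0.5822, 0.1062, 0.0958]
tool_rot: [[-0.092, 0.996, -0.011], [0.996, 0.092, 0.0], [0.001, -0.011, -1.0]]
wrist_force: [-0.4, -0.2, -0.9]
grip_width: 0.0732
gripper_force: 0.0
t: 13.63
eef_pos: [0.5877, 0.1063, 0.0276]
tool_rot: [[-0.093, 0.996, 0.001], [0.996, 0.093, -0.0], [-0.0, 0.001, -1.0]]
wrist_force: [0.1, -0.6, -0.0]
grip_width: 0.0733
gripper_force: 0.0
t: 14.05
eef_pos: [0.5877, 0.1063, 0.0278]
tool_rot: [[-0.092, 0.996, 0.002], [0.996, 0.092, 0.0], [-0.0, 0.002, -1.0]]
wrist_force: [-1.0, -0.2, 6.0]
grip_width: 0.0539
gripper_force: 20.0
```

```bash
python3 -m creep '[[[0.5,0.1,0,0,0,0,0],[0.5,0.2,0,0,0,0,0],[0.5,0.3,0,0,0,0,0],[0.5,0.4,0,0,0,0,0],[0.5,0.5,0,0,0,0,0],[0.5,0.6,0,0,0,0,0],[0.5,0.7,0,0,0,0,0],[0.5,0.8,0,0,0,0,0],[0.5,0.9,0,0,0,0,0],[0.5,1,0,0,0,0,0],[0.5,1,0,0,0,0,0],[0.5,1,0,0,0,0,0]]]'
python3 -m creep '[[[0.5,0.1,0,0,0,0,0],[0.5,0.2,0,0,0,0,0],[0.5,0.2,0,0,0,0,0],[0.5,0.2,0,0,0,0,0]]]'
python3 -m creep '[[[-0.6,0,0,0,0,0,0],[-0.6,0,0,0,0,0,0],[-0.6,0,0,0,0,0,0],[-0.6,0,0,0,0,0,0],[-0.6,-0.25,0,0,0,0,0],[-0.6,-0.5,0,0,0,0,0],[-0.6,-0.65,0,0,0,0,0],[-0.6,-0.65,0,0,0,0,0],[-0.6,-0.65,0,0,0,0,0]]]'
python3 look.py carton .054 .2 .044 0 .578 .167 .092 scene,side,wrist k
python3 look.py tote .14 .26 .056 0 .405 .257 .15 scene,side,wrist
```

```text
t: 15.05
eef_pos: [0.5769, 0.227, 0.0278]
tool_rot: [[-0.093, 0.996, 0.003], [0.996, 0.093, 0.002], [0.001, 0.003, -1.0]]
wrist_force: [0.1, 3.2, 5.2]
grip_width: 0.0539
gripper_force: 20.0
t: 15.38
eef_pos: [0.5747, 0.2504, 0.0278]
tool_rot: [[-0.093, 0.996, 0.003], [0.996, 0.093, 0.001], [0.001, 0.003, -1.0]]
wrist_force: [1.2, 2.8, 5.6]
grip_width: 0.0538
gripper_force: 20.0
t: 16.13
eef_pos: [0.5806, 0.1714, 0.0262]
tool_rot: [[-0.091, 0.996, -0.001], [0.996, 0.091, 0.0], [0.0, -0.0, -1.0]]
wrist_force: [0.1, -0.1, -0.1]
grip_width: 0.0737
gripper_force: 0.0
[0.5806 0.1714 0.0262] [[-0.091, 0.996, -0.001], [0.996, 0.091, 0.0], [0.0, -0.0, -1.0]] 16.1333
scene [363. 189.] [([254.0, 292.0, 288.0, 339.0], 0.92), ([165.0, 194.0, 209.0, 212.0], 0.86), ([350.0, 177.0, 370.0, 205.0], 0.74)]
carton scene [0.5425 0.2034 0.6521] 0.533
side [308. 166.] [([438.0, 240.0, 492.0, 274.0], 0.7), ([288.0, 152.0, 317.0, 176.0], 0.63), ([343.0, 135.0, 361.0, 157.0], 0.56), ([237.0, 270.0, 271.0, 330.0], 0.55), ([215.0, 134.0, 288.0, 192.0], 0.54), ([305.0, 153.0, 358.0, 201.0], 0.16)]
carton side [ 0.6133  0.2403 -0.4329] 0.591
wrist [313. 260.] [([255.0, 52.0, 396.0, 400.0], 0.97), ([0.0, 0.0, 172.0, 318.0], 0.16)]
carton wrist [0.5826 0.1684 0.0898] 0.249
carton all [0.5823 0.1684 0.0836] 0.55
[0.5805 0.1729 0.0263] [[-0.094, 0.996, -0.0], [0.996, 0.094, 0.0], [0.0, -0.0, -1.0]] 16.4333
scene [347. 155.] [([310.0, 129.0, 356.0, 189.0], 0.88), ([311.0, 256.0, 343.0, 290.0], 0.68)]
tote scene [0.367  0.2251 0.6892] 0.281
side [249. 163.] [([214.0, 135.0, 288.0, 192.0], 0.96), ([341.0, 132.0, 362.0, 158.0], 0.41), ([259.0, 191.0, 292.0, 222.0], 0.19)]
tote side [0.4078 0.2604 0.1489] 0.037
wrist [-66.  49.] [([0.0, 2.0, 171.0, 315.0], 0.67)]
tote all [0.406  0.2578 0.1395] 0.227
```

```bash
python3 - <<'E'
import cv2,numpy as np
a=cv2.imread("pics/k_wrist.png");b=cv2.imread("pics/k_side.png")[100:300,180:430]
cv2.imwrite("pics/k.png",np.hstack([cv2.resize(a,(400,250)),cv2.resize(b,(400,250))]))
E
```

```text
(no output)
```

View pics/k.png

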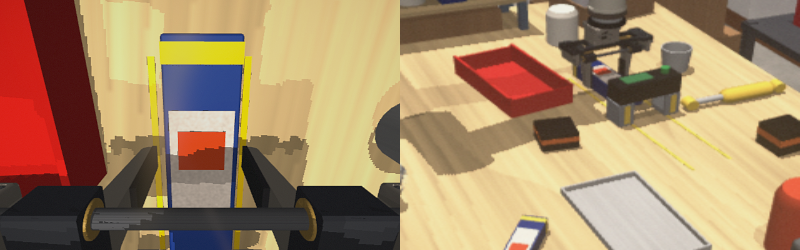

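The carton is fully through, flat between the stripes, and the arch is upright. I grip at its centre, lift, and look at the tote again.

```bash
python3 -m creep '[[[-0.6,-0.03,0,0.02,0,0,0],[-0.6,-0.03,0,0.02,0,0,0],[0.5,-0.03,0,0.02,0,0,0],[0.5,-0.03,0,0.02,0,0,0],[0.5,-0.03,0,0.02,0,0,0],[0.5,-0.03,0,0.02,0,0,0],[0.5,-0.03,0,0.02,0,0,0]]]' 30
python3 -m creep '[[[0.5,0,0,-0.15,0,0,0],[0.5,0,0,-0.4,0,0,0],[0.5,0,0,-0.65,0,0,0],[0.5,0,0,-0.9,0,0,0],[0.5,0,0,-0.9,0,0,0],[0.5,0,0,-0.9,0,0,0]]]'
python3 -m creep '[[[0.5,0,-0.2,0,0,0,0],[0.5,0.1,-0.4,0,0,0,0],[0.5,0.3,-0.6,0,0,0,0],[0.5,0.4,-0.6,0,0,0,0],[0.5,0.4,-0.6,0,0,0,0],[0.5,0.4,-0.6,0,0,0,0]]]'
python3 look.py tote .14 .26 .056 0 .405 .257 .12 scene,side,wrist l
```

```text
t: 17.32
eef_pos: [0.5814, 0.1684, 0.0241]
tool_rot: [[-0.093, 0.996, 0.001], [0.996, 0.093, 0.0], [-0.0, 0.001, -1.0]]
wrist_force: [2.2, 0.4, -1.5]
grip_width: 0.0536
gripper_force: 30.0
t: 17.82
eef_pos: [0.5817, 0.1685, 0.1328]
tool_rot: [[-0.093, 0.996, 0.002], [0.996, 0.093, 0.0], [-0.0, 0.002, -1.0]]
wrist_force: [-0.1, -0.2, -5.6]
grip_width: 0.0539
gripper_force: 30.0
t: 18.32
eef_pos: [0.5034, 0.2096, 0.1297]
tool_rot: [[-0.094, 0.996, -0.004], [0.996, 0.094, -0.001], [-0.001, -0.004, -1.0]]
wrist_force: [0.7, -0.3, -3.7]
grip_width: 0.0538
gripper_force: 30.0
[0.5034 0.2096 0.1297] [[-0.094, 0.996, -0.004], [0.996, 0.094, -0.001], [-0.001, -0.004, -1.0]] 18.3167
scene [347. 155.] [([309.0, 133.0, 379.0, 187.0], 0.92)]
tote scene [0.3972 0.2583 0.1554] 0.161
side [249. 163.] [([212.0, 137.0, 288.0, 191.0], 0.77), ([263.0, 192.0, 290.0, 223.0], 0.69)]
tote side [0.4077 0.2606 0.1465] 0.034
wrist [197. 128.] [([43.0, 0.0, 281.0, 300.0], 0.58)]
tote wrist [0.4038 0.2071 0.0931] 0.245
tote all [0.4022 0.2507 0.1262] 0.212
```

View pics/l_wrist.png

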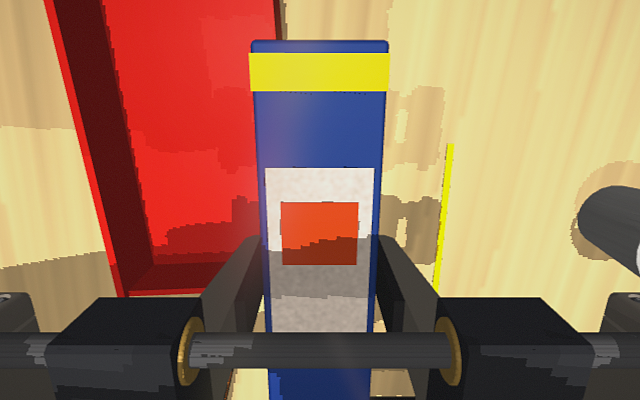

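The wrist view shows the tote at the left. Its outer left rim runs from (45,0) to the near corner at (120,297), and the right rim is near (278,10). The carton is level and label up.

```bash
python3 - <<'E'
from h import *
s=observe()
g=lambda u,v,z=.056:ground("wrist",(u,v),z,s)[:2]
im=cv2.imread("pics/l_wrist.png");h=cv2.cvtColor(im,cv2.COLOR_BGR2HSV)
red=((h[:,:,0]<8)|(h[:,:,0]>172))&(h[:,:,1]>150)&(h[:,:,2]>40)
L=[(np.nonzero(red[v,:250])[0].min(),v) for v in range(5,280,25)];print(L)
P=np.array([g(*p) for p in L]);k=np.polyfit(P[:,1],P[:,0],1);print("left outer edge yaw",-k[0],"x at y=.26",np.polyval(k,.26),"rows y",P[[0,-1],1])
print("near corner",g(120,297),"floor-ish near edge bottom",g(200,293), "right edge",g(275,3),g(284,38))
E
```

```text
[(np.int64(45), 5), (np.int64(51), 30), (np.int64(57), 55), (np.int64(63), 80), (np.int64(70), 105), (np.int64(76), 130), (np.int64(82), 155), (np.int64(88), 180), (np.int64(95), 205), (np.int64(101), 230), (np.int64(107), 255)]
left outer edge yaw 0.14096560646378978 x at y=.26 0.3326534775165322 rows y [0.32740744 0.15780357]
near corner [0.35412381 0.12148888] floor-ish near edge bottom [0.41763596 0.13100779] right edge [0.46570163 0.34156403] [0.47249879 0.32220184]
```

```bash
python3 -m creep '[[[0.5,0.12,-0.19,0,0,0,-0.03],[0.5,0.25,-0.39,0,0,0,-0.03],[0.5,0.4,-0.6,0,0,0,-0.03],[0.5,0.5,-0.77,0,0,0,-0.03],[0.5,0.5,-0.77,0,0,0,-0.03],[0.5,0.5,-0.77,0,0,0,-0.03],[0.5,0.5,-0.77,0,0,0,-0.03]]]'
python3 - <<'E'
from h import *
s=observe();W=capture("wrist");B=capture("side")[100:230,180:330]
cv2.imwrite("pics/m.png",np.hstack([cv2.resize(W,(480,300)),cv2.resize(B,(320,300))])[:,:,::-1])
E
```

```text
t: 19.2
eef_pos: [0.4083, 0.2605, 0.1324]
tool_rot: [[-0.139, 0.99, 0.001], [0.99, 0.139, 0.0], [-0.0, 0.001, -1.0]]
wrist_force: [0.6, -0.6, -4.6]
grip_width: 0.0535
gripper_force: 30.0
```

View pics/m.png

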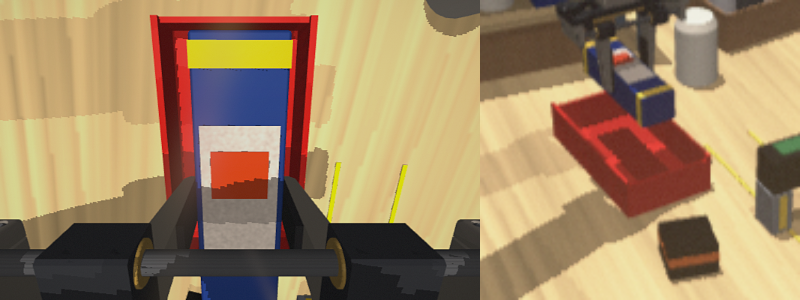

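The carton is over the tote, aligned with it and about 4 mm right of centre (rim middle at column 233, carton at 240). I shift by that and lower.

```bash
python3 -m creep '[[[0.5,0,-0.03,0.1,0,0,0],[0.5,0,-0.03,0.25,0,0,0],[0.5,0,-0.03,0.4,0,0,0],[0.5,0,-0.03,0.52,0,0,0],[0.5,0,-0.03,0.62,0,0,0],[0.5,0,-0.03,0.7,0,0,0],[0.5,0,-0.03,0.76,0,0,0],[0.5,0,-0.03,0.8,0,0,0],[0.5,0,-0.03,0.82,0,0,0],[0.5,0,-0.03,0.82,0,0,0],[0.5,0,-0.03,0.82,0,0,0]]]'
```

```text
t: 20.22
eef_pos: [0.4043, 0.2604, 0.0341]
tool_rot: [[-0.139, 0.99, 0.001], [0.99, 0.139, 0.0], [0.0, 0.001, -1.0]]
wrist_force: [0.1, 0.4, -4.8]
grip_width: 0.054
gripper_force: 30.0
```

```bash
python3 -m creep '[[[0.5,0,0,0.015,0,0,0],[0.5,0,0,0.03,0,0,0],[0.5,0,0,0.035,0,0,0],[0.5,0,0,0.035,0,0,0]]]'
```

```text
t: 20.55
eef_pos: [0.4037, 0.2603, 0.0294]
tool_rot: [[-0.139, 0.99, -0.0], [0.99, 0.139, -0.0], [-0.0, -0.0, -1.0]]
wrist_force: [-0.1, -0.6, -4.9]
grip_width: 0.0537
gripper_force: 30.0
```

```bash
python3 -m creep '[[[0.5,0,0,0.01,0,0,0],[0.5,0,0,0.015,0,0,0],[0.5,0,0,0.015,0,0,0]]]'
```

```text
t: 20.8
eef_pos: [0.4039, 0.2603, 0.0291]
tool_rot: [[-0.14, 0.99, -0.001], [0.99, 0.14, -0.0], [-0.0, -0.001, -1.0]]
wrist_force: [-6.1, -2.7, 9.3]
grip_width: 0.054
gripper_force: 30.0
```

Contact with the floor, so I release slightly and rise.

```bash
python3 -m creep '[[[-0.5,0,0,0,0,0,0],[-0.5,0,0,0,0,0,0],[-0.5,0,0,0,0,0,0],[-0.5,0,0,0,0,0,0]]]'
python3 -m creep '[[[-0.5,0,0,-0.2,0,0,0],[-0.5,0,0,-0.5,0,0,0],[-0.5,0,0,-0.8,0,0,0],[-0.5,0,0,-1,0,0,0],[-0.5,0,0,-1,0,0,0],[-0.5,0,0,-1,0,0,0]]]'
python3 look.py carton .054 .2 .044 .005 .404 .26 .14 wrist n
python3 - <<'E'
from h import *
capture("side");print([np.round(d["box"]) for d in search_frame("arch","side")])
a=cv2.imread("pics/n_wrist.png");b=capture("side")[90:310,170:450,::-1]
cv2.imwrite("pics/n.png",np.hstack([cv2.resize(a,(400,300)),cv2.resize(b,(400,300))]))
E
```

```text
t: 21.13
eef_pos: [0.4043, 0.2604, 0.0279]
tool_rot: [[-0.139, 0.99, 0.001], [0.99, 0.139, 0.0], [0.0, 0.001, -1.0]]
wrist_force: [0.1, 1.4, -1.2]
grip_width: 0.0687
gripper_force: 0.0
t: 21.63
eef_pos: [0.405, 0.2607, 0.1491]
tool_rot: [[-0.139, 0.99, 0.004], [0.99, 0.139, 0.001], [0.001, 0.004, -1.0]]
wrist_force: [-0.3, -0.5, -0.3]
grip_width: 0.0691
gripper_force: 0.0
[0.405  0.2607 0.1491] [[-0.139, 0.99, 0.004], [0.99, 0.139, 0.001], [0.001, 0.004, -1.0]] 21.6333
wrist [317. 193.] [([280.0, 65.0, 357.0, 307.0], 0.82)]
carton wrist [0.4042 0.2622 0.1394] 0.032
[array([284., 152., 381., 236.])]
```

View pics/n.png

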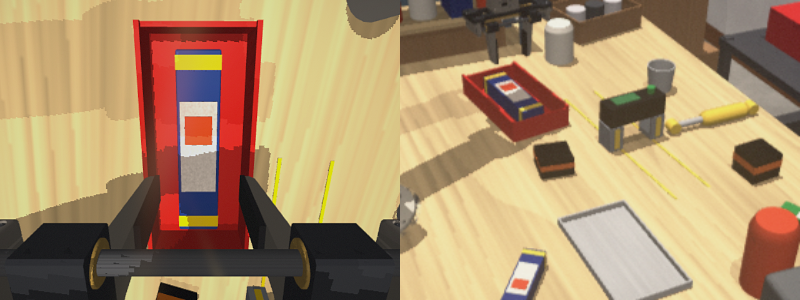

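The carton lies flat and label up in the middle of the tote (wrist part, 198,135). The arch is upright in its place, the other stock looks untouched, and the gripper is clear.

```bash
python3 -c "
from plant import *
print(finish_job())"
```

```text
the job is handed in; nothing more can be done
None
```

The long blue carton went flat under the arch and now rests label up in the red tote; the arch and other stock look undisturbed. I handed the job in at about 22 s, but `finish_job` returned no verdict.

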